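Dock the tote and offer the profile sample to the section scanner

TASK

Run the orange tote along the rollers, without lifting it off them or tipping out the sample standing in it, until it is fully home against the blue end stop of the bay. Then lift the aluminium profile sample out of the tote, carry it over the scanner's blue shield and hold it still and upright about 10 mm above the middle of the scanner's glass, its long side square along the long side of the yellow frame; the sample and the gripper must not touch the scanner or its shield at any time. Finish while still holding the sample there, with the tote left in the bay, and leave the bottle, ring and block where they stand.

Things in the scene. Friction and masses are not known exactly. Their poses are not given: they have to be found in the camera images.
- tote_center (a point): Orange open-topped plastic tote, 130 (its x) by 160 (its y) by 40 mm high, walls and floor 5 mm, about 0.4 kg, loose on the rollers. Point: its centre, half-way up (20 mm above its underside). Its underside starts on the roller tops, 50 mm above the table; it rolls along the track's y with a drag of a few newtons at most
- dock (a point): Where the tote's centre is when fully home in the bay, 70 mm above the table. Axes of the fixed roller track: +y is the way to run the tote, towards the blue end stop, whose face lies 80 mm further on (top 90 mm above the table); z up. The tote starts 90 to 180 mm before this point. Blue side cheeks of the bay: within 80 mm of this point along y, tops 85 mm above the table
- entry (a point): Middle of the track's entry, 335 mm before the dock point along the track's y, at the height of the roller tops, 50 mm above the table. A plate closes the entry here, top 56 mm above the table. Grey free-turning rollers reach from 20 mm inside it to 75 mm beyond the dock point. Aluminium rails guide the tote, 138 mm apart inside, tops 62 mm above the table
- sample_center (a point): Upright piece of hollow aluminium profile, 54 (its x, the long side) by 40 (its y) by 90 mm high (its z), walls 3 mm with a web across the middle, about 0.14 kg, standing loose on the tote's floor with its foot 55 mm and its top 145 mm above the table. Point: its centre, 45 mm above its foot
- window (a point): Middle of the scanner's glass, on its upper face, 60 mm above the table. x: along the long side of the 130 by 104 mm yellow frame round the glass; y: away from the shield; z up. The scanner is a fixed white and black box, 200 (x) by 220 (y) by 60 mm high; along its side at y = -113 mm stands a blue shield plate 6 mm thick, 200 mm wide, top 140 mm above the table
- bottle_center (a point): White bystander bottle, 52 mm across, 130 mm high, standing; point half-way up
- ring_center (a point): Steel bystander ring, 70 mm across, 20 mm high, lying flat; point at its centre
- block_center (a point): Brass bystander block, 60 by 35 by 30 mm high; point at its centre
Mind the look-alikes: they are no part of the job. Of the things shaped like the part that bears tote_center, the orange one is meant.

How it is judged:
On the way, in this order (a step that is already met when the one before it is completed fails the run):
1. the tote is fully home in the bay (within 6 mm) with the sample standing in it (y of tote_center in the frame of dock above -0.006 m and z of tote_center in the frame of dock between -0.01 and 0.01 m and contact force between sample and tote above 0.3 N and horizontal distance between sample_center and tote_center below 0.06 m and angle between sample_center's own z axis and vertical below 0.2 rad), for 0.2 s.
2. the sample is lifted clear of the tote in the fingers (height (world z) of sample_center above 0.145 m and contact force between sample and the fingers above 0.5 N and contact force between sample and tote below 0.05 N), for 0.1 s.
At the end, for the whole second after the job is handed in: Fingers hold the sample still, upright (0.10 rad), foot 3 to 21 mm above the glass, within 11 mm of its middle, long side within 0.14 rad of the frame's, nothing touching the scanner; tote on the rollers within 12 mm of home; bottle, ring, block within 20 mm of their starts (z of sample_center in the frame of window between 0.048 and 0.066 m and horizontal distance between sample_center and window below 0.011 m and angle between the x axis of sample_center and the x axis of window, either way round below 0.14 rad and angle between sample_center's own z axis and vertical below 0.1 rad and linear speed of sample below 0.02 m/s and contact force between sample and the fingers above 0.5 N and contact force between scanner and anything else below 0.1 N and contact force between sample and tote below 0.05 N and y of tote_center in the frame of dock above -0.012 m and z of tote_center in the frame of dock between -0.01 and 0.01 m and distance of each of bottle_center, ring_center, block_center from where it was at the start of the episode below 0.02 m); the arm keeps its last pose, push and grip.
It fails at once if the scanner, its glass or its shield is touched (contact force between scanner and anything else above 0.5 N).
It fails at once if the tote is lifted off the rollers (15 mm or more) (z of tote_center in the frame of dock above 0.015 m).
It fails at once if the sample is tipped over (angle between sample_center's own z axis and vertical above 0.5 rad).
It fails at once if the bottle, ring or block is moved (20 mm or more) (distance of any of bottle_center, ring_center, block_center from where it was at the start of the episode above 0.02 m).
It also fails if it takes over 64 s, if anything falls off the work surface, if the arm or the gripper's body presses on something with over 40 N, if the wrist force passes 120 N, or if a joint passes its speed limit or range.

ROBOT

A 6-joint arm with a two-finger parallel gripper is mounted at the origin on the work surface. World frame = base frame: x ahead of the robot, y to its left, z up, the work surface at z = 0. Lengths are in m, angles in rad, forces in N, time in s.
With the tool pointing down it reaches from about 0.4 to 0.825 m from the base axis. Payload 7 kg.
Tool frame: the origin (TCP) lies on the front face of the gripper's body, between the roots of the fingers; the fingertips stand 66 mm ahead of it and the grasp point (between the pads) lies 47 mm ahead of it; z points along the fingers, y is the line along which they close (so a half turn about z gives the same grasp; the last joint's range is limited). The gripper opens to 88 mm and grips with 3 to 60 N. Pads are 19 mm wide; open, the fingers measure 130 mm over their backs; the gripper's body (78 mm by 193 mm) begins 47 mm behind the grasp point.
Start: joints at [-0.82, 0.359, 0.012, 0, -1.224, -0.288], TCP at [0.301, -0.604, 0.292] pointing down, gripper open.
Joint ranges: [-3.07, 3.07], [-1.43, 2.12], [-1.02, 1.25], [-3.03, 1.67], [-3.05, -0], [-3.03, 3.03]. Speed limits (rad/s): [2.39, 2.39, 3.01, 3.14, 3.14, 3.14].

INTERFACE

Orientations are given as [roll, pitch, yaw] about the fixed x, y, z axes, in that order (R = Rz(yaw) Ry(pitch) Rx(roll)).
In Python, from station import arm gives the robot as it stands. The module is installed in compiled form; this text tells all that it offers.
- The arm moves only by the tool move_arm, never from a script. Its argument "increments" is a list of rows, each an object of numbers: "jaw": the gripper command: -1 is shut, 1 is fully open, values between are in proportion; "dx", "dy", "dz": the shift along the tool's x, y, z in m; "twist": the turn about the tool's z in rad. A call has 1 to 12 rows; each row shifts and turns the commanded pose from where the row before left it, along the tool's axes as they then stand; what a row does not reach is not made up. A row lasts 1/12 s, in which the tool goes at most 41.7 mm and 7.16 degrees, less where a joint would pass 70% of its speed; a pose out of reach is approached as far as the arm can. A call is refused whole if a number of a shift passes 0.0417 or a number of a turn 0.125, either way. A call with a gripper value outside its range is refused whole. The fingers move at their own pace and stop on an object; "force" is the grip in N (left out, the last holds). Time passes only in rows, so rows that do not move let the fingers close. It gives the time, the measured TCP pose, the force, the opening and the grip force at its end, in the units of the state.
- arm.get_state(): the state, without advancing time (a new reading comes with each control period).
- arm.grab_frame(name): name is "scene" or "side" or "wrist"; returns the picture (420x560x3 uint8, blue, green, red); there is no depth.
- arm.camera_info(name): a dict with "K" (3x3 intrinsics, pixels), "extrinsics" (4x4, takes a point from camera to world coordinates). Camera axes: x right, y down, z forward; pixel columns grow to the right and rows downward; lengths in m; the calibration is good to about 2 mm. A picture is of the moment at which its call begins: read the wrist's pose just before it. camera_info takes no time and is no camera call; for the wrist camera it gives the pose at the moment of the call.
- arm.job_done(): hands the job in; it is judged then, once.
Trained networks look in the newest picture that a camera, given by its name, has taken for a name from the list of things; names that differ only in an ending like _2 or _b are one class to them, and where a whole thing is asked for, a point or a joint stands for the part that bears it (a point fixed in the world has none). Each returns a list of dicts, best first, with "score" (0 to 1); they miss things now and then, are a little off and sometimes report something else, mostly with a low value. They report only what shows in the picture. A call takes as long as a camera call. They do not tell look-alikes from the thing itself.
- arm.find_in(camera, name): "position" ([x, y, z] in m, in world coordinates, good to about 4 mm: the middle of the surface that is visible of it).
- arm.silhouettes(camera, name): "pixels" (420x560 bool, what is visible of it).
- arm.pinpoint(camera, name): "position" ([x, y, z] in m, in world coordinates, good to about 4 mm: a listed point, or the origin of a listed thing).
The state is a dict: "t": time; "q": joint angles; "qd": joint speeds; "joint_efforts": joint torques, N m; "eef_pos": TCP position; "ee_rot": TCP orientation; "force": force on the tool from outside, world axes, zero at the start; "moment": the same for the moment, N m; "width": finger opening in m; "gripper_force": force on a finger pad.
Only numpy, scipy, OpenCV 4.12 (cv2) and the standard library are available. Lean on these libraries where they do the work, as an engineer would, in place of code of your own. Each camera call takes 0.05 s, during which the arm holds its last target. There are 200 camera calls.

## Working session

There is one attempt and no reset: what is moved stays moved. The work goes in short steps, Python scripts to look and compute and a tool call to move; the robot and the scene stay as the last step left them, time stands still between calls to the robot, and variables do not carry over. Pictures are saved under pics/ and viewed, at most 10 in all, crops included, and the job is handed in when it is done.

Besides the shell and the picture viewer there is one more tool, called by a JSON object that holds its "op" and its "data". move_arm: Moves the arm, as the interface text tells. Its arguments: {"type":"object","properties":{"increments":{"type":"array"},"force":{"type":"number"}},"required":["increments"]}

```bash
mkdir -p pics
python3 - <<'E'
from station import arm
import cv2, numpy as np
np.set_printoptions(precision=4,suppress=True)
a=arm.grab_frame("scene"); b=arm.grab_frame("side")
cv2.imwrite("pics/scene.png",a); cv2.imwrite("pics/side.png",b)
s=arm.get_state(); print(s)
for c in("scene","side"):
    for n in("tote_center","dock","entry","sample_center","window","bottle_center","ring_center","block_center"):
        for r in arm.pinpoint(c,n): 
            p=np.array(r["position"]);i=arm.camera_info(c);T=np.linalg.inv(i["extrinsics"]);u=i["K"]@(T[:3,:3]@p+T[:3,3]);print(c,n,round(r["score"],2),p,(u[:2]/u[2]).round())
E
```

```text
{'t': 0.1, 'q': array([-0.8199,  0.3593,  0.0112, -0.0003, -1.2241, -0.2881]), 'qd': array([ 0.0011, -0.0023,  0.0029, -0.0012, -0.0014, -0.001 ]), 'joint_efforts': array([ -0.0013, -58.4162,  29.3753,   7.0155,   0.0102,  -0.0001]), 'eef_pos': array([ 0.3012, -0.6037,  0.2913]), 'ee_rot': array([ 3.1401, -0.0001, -2.6789]), 'force': array([-0.6826, -0.1442, -0.8185]), 'moment': array([0.0105, 0.011 , 0.099 ]), 'gripper_force': 0.0, 'width': 0.08785355810863567}
scene tote_center 0.9 [ 0.2591 -0.2384  0.0202] [334. 161.]
scene tote_center 0.86 [ 0.4894 -0.2426  0.0696] [274. 172.]
scene tote_center 0.85 [ 0.326 -0.531  0.019] [276. 120.]
scene dock 0.65 [ 0.4885 -0.0781  0.0739] [301. 206.]
scene entry 0.62 [ 0.4793 -0.4108  0.0492] [253. 145.]
scene sample_center 0.89 [ 0.4963 -0.2353  0.1009] [273. 167.]
scene window 0.65 [0.454  0.2763 0.0609] [385. 301.]
scene bottle_center 0.94 [ 0.7354 -0.2912  0.0616] [195. 191.]
scene ring_center 0.76 [ 0.7789 -0.1422  0.0081] [202. 242.]
scene block_center 0.78 [0.7644 0.0526 0.0164] [234. 292.]
scene block_center 0.23 [ 0.4999 -0.2364  0.1011] [272. 167.]
side tote_center 0.87 [ 0.3246 -0.5309  0.0226] [363. 162.]
side tote_center 0.81 [ 0.2608 -0.2413  0.0187] [380. 216.]
side tote_center 0.79 [ 0.4835 -0.2385  0.0719] [307. 194.]
side dock 0.96 [ 0.4898 -0.081   0.0755] [298. 226.]
side dock 0.5 [ 0.7344 -0.2849  0.0649] [231. 178.]
side entry 0.91 [ 0.4814 -0.4187  0.0486] [315. 168.]
side entry 0.2 [ 0.4831 -0.2382  0.0744] [308. 193.]
side sample_center 0.92 [ 0.5008 -0.2376  0.0987] [302. 186.]
side window 0.64 [0.4532 0.2786 0.0613] [290. 335.]
side bottle_center 0.78 [ 0.7343 -0.2884  0.0651] [231. 177.]
side ring_center 0.52 [ 0.7781 -0.1375  0.01  ] [205. 219.]
side ring_center 0.33 [0.7657 0.0504 0.0155] [189. 261.]
side block_center 0.75 [0.7678 0.0464 0.0197] [189. 258.]
```

View pics/scene.png

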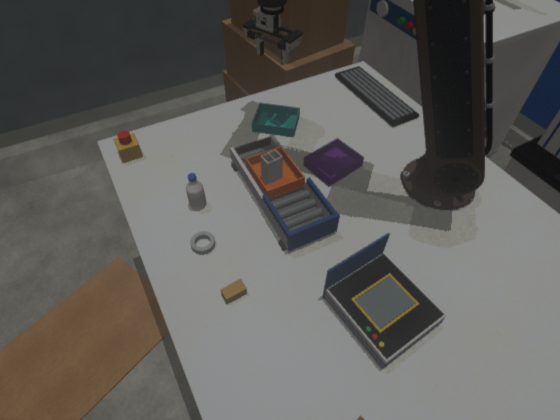

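View pics/side.png

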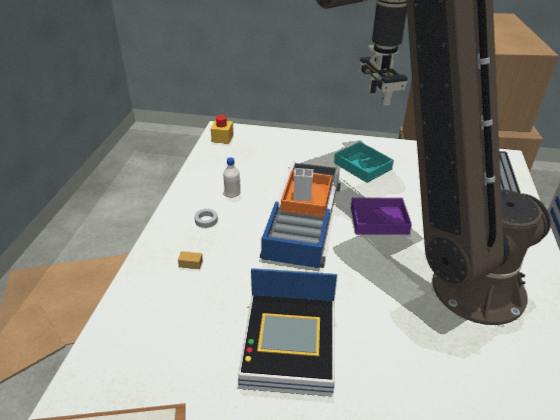

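The meant tote is the orange one at scene (274,172) / side (307,194), on the rollers with the grey sample in it. The look-alikes are purple at scene (334,161) and teal at (276,120), both lying on the table. Bottle, ring and block stand at x≈0.75, clear of the path. I'll confirm the tote in a crop and turn the tool square to the track.

```bash
cat > h.py <<'E'
from station import arm
import cv2, numpy as np
np.set_printoptions(precision=4,suppress=True)
def go(target,yaw=None):
    s=arm.get_state(); p=s["eef_pos"]; w=s["ee_rot"][2]; d=np.array(target)-p
    c,n=np.cos(w),np.sin(w)
    print("t",round(s["t"],2),"pos",p,"rot",s["ee_rot"],"tool d",np.array([c*d[0]+n*d[1],n*d[0]-c*d[1],-d[2]]))
    if yaw is not None: print("twist",-((yaw-w+np.pi)%(2*np.pi)-np.pi))
def plane(cam,uv,z,info=None):
    i=info or arm.camera_info(cam);E=i["extrinsics"]
    uv=np.atleast_2d(uv); r=np.c_[uv,np.ones(len(uv))]@np.linalg.inv(i["K"]).T@E[:3,:3].T
    return E[:3,3]+r*((z-E[2,3])/r[:,2])[:,None]
E
python3 - <<'E'
from h import *
for c in("scene","side"):
    im=cv2.imread(f"pics/{c}.png"); h=cv2.cvtColor(im,cv2.COLOR_BGR2HSV)
    m=cv2.inRange(h,(20,120,90),(34,255,255)); n,l,st,_=cv2.connectedComponentsWithStats(m,connectivity=8)
    k=max((k for k in range(1,n) if st[k,1]>270 and st[k,0]>240),key=lambda k:st[k,2]*st[k,3])
    v,u=np.nonzero(l==k); P=plane(c,np.c_[u,v],0.06)
    print(c,st[k],cv2.minAreaRect((P[:,:2]*1000).astype(np.float32)))
im=cv2.imread("pics/side.png")[140:270,240:430]; cv2.imwrite("pics/crop.png",cv2.resize(im,None,fx=4,fy=4,interpolation=2))
E
```

```text
scene [352 273  67  60 392] ((454.82928466796875, 275.08465576171875), (132.3213348388672, 103.965087890625), 5.3667097091674805)
side [257 313  63  43 544] ((455.07916259765625, 272.9223327636719), (134.40411376953125, 106.89218139648438), 5.463876724243164)
```

View pics/crop.png

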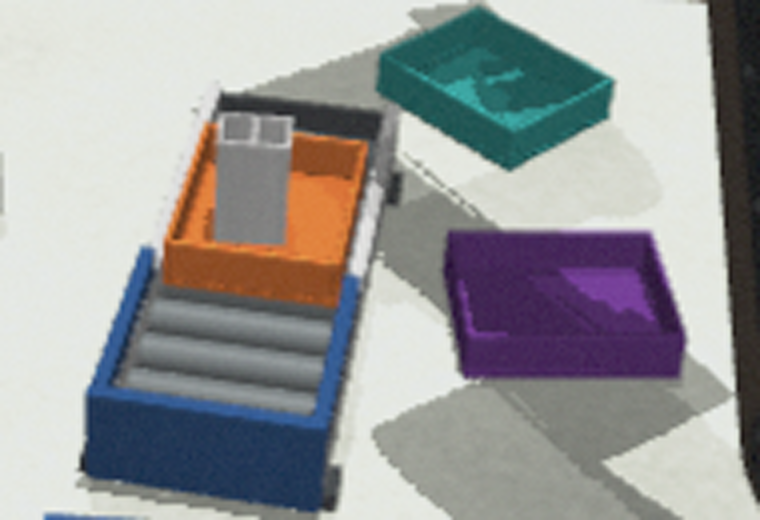

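{"op": "move_arm", "data": {"increments": [{"twist": -0.12, "jaw": -0.1}, {"twist": -0.12, "jaw": -0.1}, {"twist": -0.12, "jaw": -0.1}, {"twist": -0.12, "jaw": -0.1}, {"twist": -0.12, "jaw": -0.1}, {"twist": -0.12, "jaw": -0.1}, {"twist": -0.12, "jaw": -0.1}, {"twist": -0.12, "jaw": -0.1}, {"twist": -0.12, "jaw": -0.1}]}}

```text
$.increments[0]: bad value
```

The crop shows the orange tote between the rails, with the sample standing near its left side at crop (255,180). The purple tote at (570,300) and the teal one at (495,90) are on the table. The glass is at about (0.455, 0.275) with its long side at +5.4°, and the frame measures 133×105 mm, which matches the given size. The move was refused, so I'm resending it with every field filled.

{"op": "move_arm", "data": {"increments": [{"dx": 0, "dy": 0, "dz": 0, "twist": -0.12, "jaw": -0.1}, {"dx": 0, "dy": 0, "dz": 0, "twist": -0.12, "jaw": -0.1}, {"dx": 0, "dy": 0, "dz": 0, "twist": -0.12, "jaw": -0.1}, {"dx": 0, "dy": 0, "dz": 0, "twist": -0.12, "jaw": -0.1}, {"dx": 0, "dy": 0, "dz": 0, "twist": -0.12, "jaw": -0.1}, {"dx": 0, "dy": 0, "dz": 0, "twist": -0.12, "jaw": -0.1}, {"dx": 0, "dy": 0, "dz": 0, "twist": -0.12, "jaw": -0.1}, {"dx": 0, "dy": 0, "dz": 0, "twist": -0.12, "jaw": -0.1}, {"dx": 0, "dy": 0, "dz": 0, "twist": -0.12, "jaw": -0.1}]}}

```text
t: 1.65
eef_pos: [0.3013, -0.604, 0.2922]
ee_rot: [-3.142, 0.0, -1.593]
force: [0.5, 0.3, -0.1]
width: 0.0398
gripper_force: 0.0
```

Run:
```python
from h import *
print(arm.get_state()["width"],arm.get_state()["q"])
go([0.482,-0.350,0.292],-1.597)
```

```text
0.03979442441017275 [-0.8199  0.3586  0.0119 -0.     -1.2241  0.7978]
t 1.65 pos [ 0.3013 -0.604   0.2922] rot [-3.1416  0.     -1.5929] tool d [-0.2579 -0.175   0.0002]
twist 0.0041477420828375244
```

{"op": "move_arm", "data": {"increments": [{"dx": -0.012, "dy": -0.009, "dz": 0, "twist": 0.004, "jaw": -0.1}, {"dx": -0.03, "dy": -0.02, "dz": 0, "twist": 0, "jaw": -0.1}, {"dx": -0.03, "dy": -0.02, "dz": 0, "twist": 0, "jaw": -0.1}, {"dx": -0.03, "dy": -0.02, "dz": 0, "twist": 0, "jaw": -0.1}, {"dx": -0.03, "dy": -0.02, "dz": 0, "twist": 0, "jaw": -0.1}, {"dx": -0.03, "dy": -0.02, "dz": 0, "twist": 0, "jaw": -0.1}, {"dx": -0.03, "dy": -0.02, "dz": 0, "twist": 0, "jaw": -0.1}, {"dx": -0.03, "dy": -0.02, "dz": 0, "twist": 0, "jaw": -0.1}, {"dx": -0.024, "dy": -0.018, "dz": 0, "twist": 0, "jaw": -0.1}, {"dx": -0.012, "dy": -0.008, "dz": 0, "twist": 0, "jaw": -0.1}, {"dx": 0, "dy": 0, "dz": 0, "twist": 0, "jaw": -0.1}]}}

```text
t: 2.57
eef_pos: [0.4862, -0.3495, 0.2923]
ee_rot: [-3.141, 0.0, -1.6]
force: [-0.2, -0.2, -0.2]
width: 0.0393
gripper_force: 0.0
```

Run:
```python
from h import *
cv2.imwrite("pics/w1.png",arm.grab_frame("wrist"))
for n in("tote_center","dock","entry","sample_center"):
    for r in arm.pinpoint("wrist",n): print(n,round(r["score"],2),np.array(r["position"]))
go([0.482,-0.350,0.138],-1.597)
```

```text
tote_center 0.7 [ 0.4798 -0.4169  0.0494]
entry 0.89 [ 0.4821 -0.4159  0.0496]
sample_center 0.93 [ 0.4994 -0.2387  0.1036]
t 2.82 pos [ 0.4838 -0.3525  0.2921] rot [ 3.1413 -0.     -1.604 ] tool d [-0.0025  0.0019  0.1541]
twist -0.006972204659907888
```

View pics/w1.png

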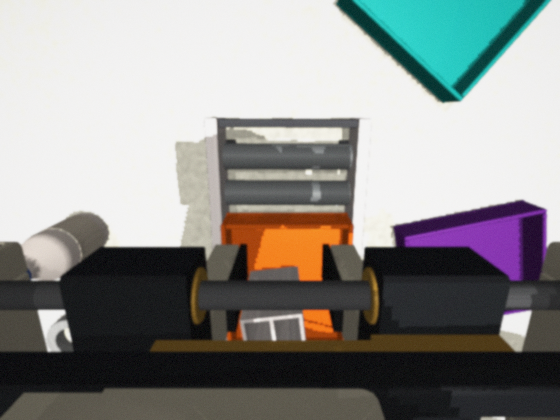

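The wrist view shows the orange tote's rear rim at row ~214 (cols 222–352), free rollers behind it, the entry plate at row ~122, and the sample top at about (273,325), slightly turned. I'll work out where the rear rim is.

Run:
```python
from h import *
print(plane("wrist",[[222,215],[352,215]],0.09)); print("camera",arm.camera_info("wrist")["extrinsics"][:3,3],arm.get_state()["eef_pos"])
```

```text
[[ 0.5441 -0.3357  0.09  ]
 [ 0.4202 -0.3315  0.09  ]]
camera [ 0.4816 -0.4281  0.3839] [ 0.4838 -0.3525  0.2921]
```

{"op": "move_arm", "data": {"increments": [{"dx": 0.012, "dy": 0.001, "dz": 0.01, "twist": -0.004, "jaw": -0.1}, {"dx": 0, "dy": 0.001, "dz": 0.03, "twist": 0, "jaw": -0.1}, {"dx": 0, "dy": 0, "dz": 0.035, "twist": 0, "jaw": -0.1}, {"dx": 0, "dy": 0, "dz": 0.035, "twist": 0, "jaw": -0.1}, {"dx": 0, "dy": 0, "dz": 0.03, "twist": 0, "jaw": -0.1}, {"dx": 0, "dy": 0, "dz": 0.014, "twist": 0, "jaw": -0.1}, {"dx": 0, "dy": 0, "dz": 0, "twist": 0, "jaw": -0.1}, {"dx": -0.002, "dy": 0, "dz": 0, "twist": 0, "jaw": -0.1}, {"dx": -0.003, "dy": 0, "dz": 0, "twist": 0, "jaw": -0.1}, {"dx": -0.003, "dy": 0, "dz": 0, "twist": 0, "jaw": -0.1}, {"dx": -0.003, "dy": 0, "dz": 0, "twist": 0, "jaw": -0.1}, {"dx": -0.003, "dy": 0, "dz": 0, "twist": 0, "jaw": -0.1}]}}

```text
t: 3.82
eef_pos: [0.4829, -0.3494, 0.1394]
ee_rot: [-3.14, -0.001, -1.599]
force: [-0.2, 0.4, -0.3]
width: 0.0393
gripper_force: 0.0
```

Run:
```python
from h import *
cv2.imwrite("pics/s2.png",cv2.resize(arm.grab_frame("side")[100:280,200:440],None,fx=3,fy=3)); go([0.482,-0.338,0.138],-1.597)
```

```text
t 3.87 pos [ 0.4828 -0.3489  0.1392] rot [-3.14   -0.0003 -1.5984] tool d [-0.0109  0.0011  0.0012]
twist -0.0014145498211588503
```

View pics/s2.png

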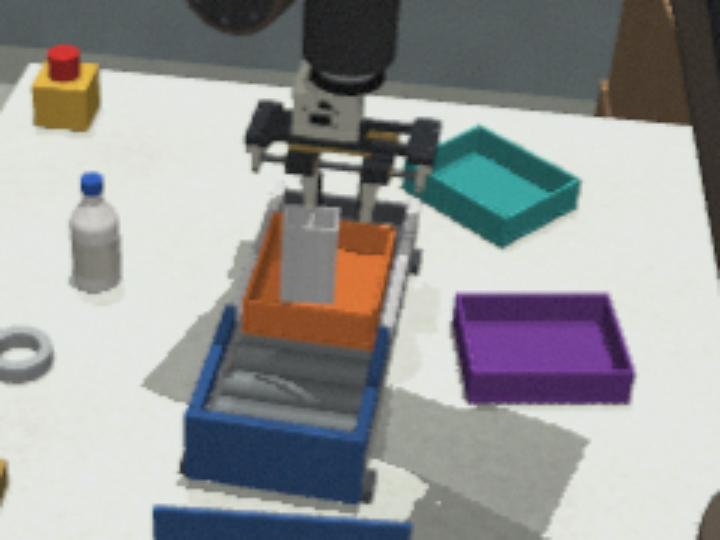

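The side view shows the two fingers just behind the tote's rear wall at (310–370,195), with the sample standing clear ahead of the gripper body. Next I push smoothly.

{"op": "move_arm", "data": {"increments": [{"dx": -0.003, "dy": 0, "dz": 0, "twist": 0, "jaw": -0.1}, {"dx": -0.003, "dy": 0, "dz": 0, "twist": 0, "jaw": -0.1}, {"dx": -0.003, "dy": 0, "dz": 0, "twist": 0, "jaw": -0.1}, {"dx": -0.003, "dy": 0, "dz": 0, "twist": 0, "jaw": -0.1}, {"dx": -0.003, "dy": 0, "dz": 0, "twist": 0, "jaw": -0.1}, {"dx": -0.004, "dy": 0, "dz": 0, "twist": 0, "jaw": -0.1}, {"dx": -0.005, "dy": 0, "dz": 0, "twist": 0, "jaw": -0.1}, {"dx": -0.005, "dy": 0, "dz": 0, "twist": 0, "jaw": -0.1}, {"dx": -0.005, "dy": 0, "dz": 0, "twist": 0, "jaw": -0.1}, {"dx": -0.005, "dy": 0, "dz": 0, "twist": 0, "jaw": -0.1}, {"dx": -0.005, "dy": 0, "dz": 0, "twist": 0, "jaw": -0.1}, {"dx": -0.004, "dy": 0, "dz": 0, "twist": 0, "jaw": -0.1}]}}

```text
t: 4.87
eef_pos: [0.4839, -0.301, 0.1382]
ee_rot: [-3.141, 0.0, -1.599]
force: [1.0, -1.3, -0.8]
width: 0.0393
gripper_force: 0.8
```

{"op": "move_arm", "data": {"increments": [{"dx": -0.004, "dy": 0, "dz": 0, "twist": 0, "jaw": -0.1}, {"dx": -0.005, "dy": 0, "dz": 0, "twist": 0, "jaw": -0.1}, {"dx": -0.006, "dy": 0, "dz": 0, "twist": 0, "jaw": -0.1}, {"dx": -0.007, "dy": 0, "dz": 0, "twist": 0, "jaw": -0.1}, {"dx": -0.007, "dy": 0, "dz": 0, "twist": 0, "jaw": -0.1}, {"dx": -0.007, "dy": 0, "dz": 0, "twist": 0, "jaw": -0.1}, {"dx": -0.007, "dy": 0, "dz": 0, "twist": 0, "jaw": -0.1}, {"dx": -0.007, "dy": 0, "dz": 0, "twist": 0, "jaw": -0.1}, {"dx": -0.007, "dy": 0, "dz": 0, "twist": 0, "jaw": -0.1}, {"dx": -0.006, "dy": 0, "dz": 0, "twist": 0, "jaw": -0.1}, {"dx": -0.005, "dy": 0, "dz": 0, "twist": 0, "jaw": -0.1}, {"dx": -0.004, "dy": 0, "dz": 0, "twist": 0, "jaw": -0.1}]}}

```text
t: 5.87
eef_pos: [0.4858, -0.229, 0.1382]
ee_rot: [3.142, -0.0, -1.599]
force: [1.1, -1.7, 0.8]
width: 0.0393
gripper_force: 1.1
```

Run:
```python
from h import *
arm.grab_frame("side")
for n in("tote_center","sample_center"):
    for r in arm.pinpoint("side",n): print(n,round(r["score"],2),np.array(r["position"]))
go([0.487,-0.17,0.138],-1.597)
```

```text
tote_center 0.9 [ 0.4855 -0.1355  0.0707]
tote_center 0.88 [ 0.2675 -0.2378  0.0196]
tote_center 0.57 [ 0.3292 -0.529   0.0202]
sample_center 0.79 [ 0.5046 -0.1356  0.0947]
t 6.02 pos [ 0.4857 -0.2293  0.1381] rot [ 3.1412  0.0002 -1.5983] tool d [-0.0593  0.0003  0.0001]
twist -0.0012780581807816382
```

{"op": "move_arm", "data": {"increments": [{"dx": -0.002, "dy": 0, "dz": 0, "twist": 0, "jaw": -0.1}, {"dx": -0.003, "dy": 0, "dz": 0, "twist": 0, "jaw": -0.1}, {"dx": -0.005, "dy": 0, "dz": 0, "twist": 0, "jaw": -0.1}, {"dx": -0.005, "dy": 0, "dz": 0, "twist": 0, "jaw": -0.1}, {"dx": -0.005, "dy": 0, "dz": 0, "twist": 0, "jaw": -0.1}, {"dx": -0.005, "dy": 0, "dz": 0, "twist": 0, "jaw": -0.1}, {"dx": -0.005, "dy": 0, "dz": 0, "twist": 0, "jaw": -0.1}, {"dx": -0.004, "dy": 0, "dz": 0, "twist": 0, "jaw": -0.1}, {"dx": -0.004, "dy": 0, "dz": 0, "twist": 0, "jaw": -0.1}, {"dx": -0.003, "dy": 0, "dz": 0, "twist": 0, "jaw": -0.1}, {"dx": -0.002, "dy": 0, "dz": 0, "twist": 0, "jaw": -0.1}, {"dx": -0.002, "dy": 0, "dz": 0, "twist": 0, "jaw": -0.1}]}}

```text
t: 7.02
eef_pos: [0.4871, -0.1844, 0.1382]
ee_rot: [-3.142, -0.0, -1.599]
force: [0.8, -2.1, -0.6]
width: 0.0396
gripper_force: 0.9
```

{"op": "move_arm", "data": {"increments": [{"dx": -0.002, "dy": 0, "dz": 0, "twist": 0, "jaw": -0.1}, {"dx": -0.001, "dy": 0, "dz": 0, "twist": 0, "jaw": -0.1}, {"dx": -0.001, "dy": 0, "dz": 0, "twist": 0, "jaw": -0.1}, {"dx": -0.001, "dy": 0, "dz": 0, "twist": 0, "jaw": -0.1}]}}

```text
t: 7.35
eef_pos: [0.4872, -0.1797, 0.1382]
ee_rot: [3.142, -0.0, -1.599]
force: [-0.3, -0.8, -0.7]
width: 0.0394
gripper_force: 0.9
```

{"op": "move_arm", "data": {"increments": [{"dx": -0.001, "dy": 0, "dz": 0, "twist": 0, "jaw": -0.1}, {"dx": -0.001, "dy": 0, "dz": 0, "twist": 0, "jaw": -0.1}, {"dx": -0.001, "dy": 0, "dz": 0, "twist": 0, "jaw": -0.1}, {"dx": -0.001, "dy": 0, "dz": 0, "twist": 0, "jaw": -0.1}]}}

```text
t: 7.68
eef_pos: [0.4873, -0.1756, 0.1382]
ee_rot: [-3.142, 0.0, -1.599]
force: [1.2, -1.5, -1.6]
width: 0.0395
gripper_force: 0.8
```

{"op": "move_arm", "data": {"increments": [{"dx": -0.001, "dy": 0, "dz": 0, "twist": 0, "jaw": -0.1}, {"dx": -0.001, "dy": 0, "dz": 0, "twist": 0, "jaw": -0.1}, {"dx": -0.001, "dy": 0, "dz": 0, "twist": 0, "jaw": -0.1}]}}

```text
t: 7.93
eef_pos: [0.4874, -0.1726, 0.1382]
ee_rot: [-3.142, 0.0, -1.599]
force: [0.8, -2.6, -0.9]
width: 0.0393
gripper_force: 0.8
```

{"op": "move_arm", "data": {"increments": [{"dx": -0.001, "dy": 0, "dz": 0, "twist": 0, "jaw": -0.1}, {"dx": -0.001, "dy": 0, "dz": 0, "twist": 0, "jaw": -0.1}, {"dx": -0.001, "dy": 0, "dz": 0, "twist": 0, "jaw": -0.1}]}}

```text
t: 8.18
eef_pos: [0.4873, -0.1704, 0.1383]
ee_rot: [3.141, -0.001, -1.599]
force: [0.7, -15.2, -2.9]
width: 0.0395
gripper_force: 7.6
```

Run:
```python
from h import *
arm.grab_frame("side")
for n in("tote_center","sample_center"):
    for r in arm.pinpoint("side",n): print(n,round(r["score"],2),np.array(r["position"]))
print(arm.get_state()["force"],arm.get_state()["eef_pos"])
```

```text
tote_center 0.89 [ 0.4897 -0.0745  0.0725]
tote_center 0.89 [ 0.2638 -0.2361  0.0172]
tote_center 0.67 [ 0.3248 -0.5297  0.0221]
sample_center 0.78 [ 0.5039 -0.0754  0.0986]
[ 0.8101 -8.2581 -1.0197] [ 0.4872 -0.1706  0.1382]
```

The rising force says the tote is against the stop, and the camera puts it at the dock point. I'll hold briefly, back off, rise, and move past the sample to look at it.

{"op": "move_arm", "data": {"increments": [{"dx": 0, "dy": 0, "dz": 0, "twist": 0, "jaw": -0.1}, {"dx": 0, "dy": 0, "dz": 0, "twist": 0, "jaw": -0.1}, {"dx": 0, "dy": 0, "dz": 0, "twist": 0, "jaw": -0.1}, {"dx": 0.005, "dy": 0, "dz": 0, "twist": 0, "jaw": -0.1}, {"dx": 0.01, "dy": 0, "dz": 0, "twist": 0, "jaw": -0.1}, {"dx": 0.01, "dy": 0, "dz": -0.01, "twist": 0, "jaw": -0.1}, {"dx": 0, "dy": 0, "dz": -0.03, "twist": 0, "jaw": -0.1}, {"dx": 0, "dy": 0, "dz": -0.04, "twist": 0, "jaw": -0.1}, {"dx": 0, "dy": 0, "dz": -0.04, "twist": 0, "jaw": -0.1}, {"dx": 0, "dy": 0, "dz": -0.03, "twist": 0, "jaw": -0.1}, {"dx": 0, "dy": 0, "dz": -0.01, "twist": 0, "jaw": -0.1}, {"dx": 0, "dy": 0, "dz": 0, "twist": 0, "jaw": -0.1}]}}

```text
t: 9.33
eef_pos: [0.4879, -0.1952, 0.3016]
ee_rot: [-3.136, -0.0, -1.599]
force: [0.5, 0.2, -0.3]
width: 0.0395
gripper_force: 0.0
```

{"op": "move_arm", "data": {"increments": [{"dx": -0.01, "dy": -0.001, "dz": 0, "twist": 0, "jaw": 1}, {"dx": -0.03, "dy": -0.002, "dz": 0, "twist": 0, "jaw": 1}, {"dx": -0.03, "dy": -0.002, "dz": 0, "twist": 0, "jaw": 1}, {"dx": -0.03, "dy": -0.002, "dz": 0, "twist": 0, "jaw": 1}, {"dx": -0.03, "dy": -0.002, "dz": 0, "twist": 0, "jaw": 1}, {"dx": -0.03, "dy": -0.002, "dz": 0, "twist": 0, "jaw": 1}, {"dx": -0.02, "dy": -0.002, "dz": 0, "twist": 0, "jaw": 1}, {"dx": -0.01, "dy": -0.001, "dz": 0, "twist": 0, "jaw": 1}, {"dx": 0, "dy": 0, "dz": 0, "twist": 0, "jaw": 1}, {"dx": 0, "dy": 0, "dz": 0, "twist": 0, "jaw": 1}]}}

```text
t: 10.17
eef_pos: [0.5056, -0.0049, 0.2969]
ee_rot: [3.139, -0.001, -1.598]
force: [-0.7, -0.5, -0.7]
width: 0.0874
gripper_force: 0.0
```

Run:
```python
from h import *
info=arm.camera_info("wrist"); im=arm.grab_frame("wrist"); cv2.imwrite("pics/w2.png",im); np.savez("w2.npz",K=info["K"],E=info["extrinsics"])
for n in("tote_center","sample_center","dock"):
    for r in arm.pinpoint("wrist",n): print(n,round(r["score"],2),np.array(r["position"]))
go([0.504,-0.0755,0.167])
```

```text
tote_center 0.65 [ 0.4928 -0.078   0.0683]
dock 0.25 [0.7668 0.0489 0.0182]
t 10.37 pos [ 0.5059 -0.006   0.2978] rot [ 3.141  -0.0002 -1.6   ] tool d [ 0.0695 -0.0001  0.1308]
```

View pics/w2.png

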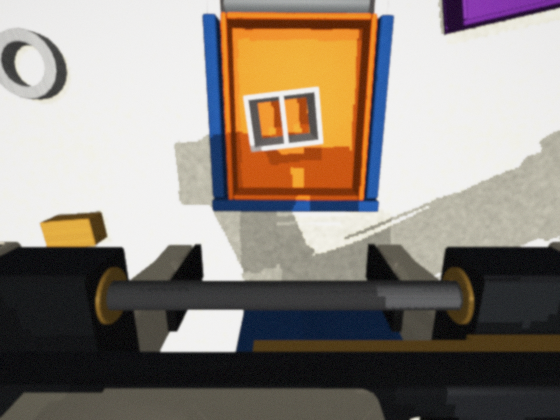

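The tote is home against the blue stop. The sample stands in it, with its top rim corners at about (244,97), (320,88), (323,142) and (249,151), so it's turned a few degrees. I'll measure it on the z=0.145 plane.

Run:
```python
from h import *
d=np.load("w2.npz"); info={"K":d["K"],"extrinsics":d["E"]}
im=cv2.imread("pics/w2.png"); h=cv2.cvtColor(im,cv2.COLOR_BGR2HSV)
m=cv2.inRange(h,(0,0,165),(180,70,255)); m[:75]=0;m[165:]=0;m[:,:236]=0;m[:,335:]=0
v,u=np.nonzero(m); print(len(u),u.min(),u.max(),v.min(),v.max())
P=plane("",np.c_[u,v],0.145,info)[:,:2]*1000
r=cv2.minAreaRect(P.astype(np.float32)); print(r)
Q=plane("",[[244,97],[320,88],[323,142],[249,151]],0.145,info); print(Q,Q.mean(0))
print("tote rim",plane("",[[220,14],[378,14],[218,202],[372,200]],0.09,info))
```

```text
1402 243 322 87 150
((504.41705322265625, -74.87584686279297), (54.13118362426758, 40.1910285949707), 5.14621114730835)
[[ 0.5321 -0.0915  0.145 ]
 [ 0.4779 -0.096   0.145 ]
 [ 0.4755 -0.0583  0.145 ]
 [ 0.5307 -0.0532  0.145 ]] [ 0.504  -0.0747  0.145 ]
tote rim [[ 0.554  -0.1588  0.09  ]
 [ 0.4246 -0.1553  0.09  ]
 [ 0.5693  0.0005  0.09  ]
 [ 0.4218  0.0027  0.09  ]]
```

{"op": "move_arm", "data": {"increments": [{"dx": 0, "dy": 0, "dz": 0, "twist": -0.06, "jaw": 1}, {"dx": 0, "dy": 0, "dz": 0, "twist": -0.059, "jaw": 1}, {"dx": 0.01, "dy": 0.001, "dz": 0, "twist": 0, "jaw": 1}, {"dx": 0.02, "dy": 0.002, "dz": 0, "twist": 0, "jaw": 1}, {"dx": 0.02, "dy": 0.003, "dz": 0, "twist": 0, "jaw": 1}, {"dx": 0.013, "dy": 0.002, "dz": 0, "twist": 0, "jaw": 1}, {"dx": 0.006, "dy": 0, "dz": 0.01, "twist": 0, "jaw": 1}, {"dx": 0, "dy": 0, "dz": 0.02, "twist": 0, "jaw": 1}, {"dx": 0, "dy": 0, "dz": 0.02, "twist": 0, "jaw": 1}, {"dx": 0, "dy": 0, "dz": 0, "twist": 0, "jaw": 1}, {"dx": 0, "dy": 0, "dz": 0, "twist": 0, "jaw": 1}]}}

```text
t: 11.28
eef_pos: [0.5038, -0.0751, 0.2472]
ee_rot: [3.139, -0.0, -1.481]
force: [-0.3, 0.0, 0.3]
width: 0.0879
gripper_force: 0.0
```

Run:
```python
from h import *
go([0.5044,-0.0749,0.166],-1.481)
```

```text
t 11.28 pos [ 0.5038 -0.0751  0.2472] rot [ 3.1388 -0.0005 -1.481 ] tool d [-0.0002 -0.0007  0.0812]
twist -2.94930113655667e-05
```

{"op": "move_arm", "data": {"increments": [{"dx": 0, "dy": 0, "dz": 0.015, "twist": 0, "jaw": 1}, {"dx": 0, "dy": 0, "dz": 0.02, "twist": 0, "jaw": 1}, {"dx": 0, "dy": 0, "dz": 0.02, "twist": 0, "jaw": 1}, {"dx": 0, "dy": 0, "dz": 0.016, "twist": 0, "jaw": 1}, {"dx": 0, "dy": 0, "dz": 0.01, "twist": 0, "jaw": 1}, {"dx": 0, "dy": 0, "dz": 0, "twist": 0, "jaw": 1}, {"dx": 0, "dy": 0, "dz": 0, "twist": 0, "jaw": 0.5}, {"dx": 0, "dy": 0, "dz": 0, "twist": 0, "jaw": 0.4}, {"dx": 0, "dy": 0, "dz": 0, "twist": 0, "jaw": 0.3}, {"dx": 0, "dy": 0, "dz": 0, "twist": 0, "jaw": 0.2}, {"dx": 0, "dy": 0, "dz": 0, "twist": 0, "jaw": 0.1}, {"dx": 0, "dy": 0, "dz": 0, "twist": 0, "jaw": 0}], "force": 20}}

```text
t: 12.28
eef_pos: [0.5045, -0.0746, 0.1676]
ee_rot: [-3.141, 0.0, -1.48]
force: [-0.5, 0.2, 4.5]
width: 0.0537
gripper_force: 20.0
```

{"op": "move_arm", "data": {"increments": [{"dx": 0, "dy": 0, "dz": 0, "twist": 0, "jaw": -1}, {"dx": 0, "dy": 0, "dz": 0, "twist": 0, "jaw": -1}, {"dx": 0, "dy": 0, "dz": 0, "twist": 0, "jaw": -1}, {"dx": 0, "dy": 0, "dz": 0, "twist": 0, "jaw": -1}, {"dx": 0, "dy": 0, "dz": 0, "twist": 0, "jaw": -1}], "force": 20}}

```text
t: 12.7
eef_pos: [0.5045, -0.0746, 0.1676]
ee_rot: [-3.141, -0.0, -1.48]
force: [-1.8, -0.2, 5.7]
width: 0.0539
gripper_force: 20.0
```

{"op": "move_arm", "data": {"increments": [{"dx": 0, "dy": 0, "dz": -0.005, "twist": 0, "jaw": -1}, {"dx": 0, "dy": 0, "dz": -0.01, "twist": 0, "jaw": -1}, {"dx": 0, "dy": 0, "dz": -0.015, "twist": 0, "jaw": -1}, {"dx": 0, "dy": 0, "dz": -0.02, "twist": 0, "jaw": -1}, {"dx": 0, "dy": 0, "dz": -0.02, "twist": 0, "jaw": -1}, {"dx": 0, "dy": 0, "dz": -0.02, "twist": 0, "jaw": -1}, {"dx": 0, "dy": 0, "dz": -0.02, "twist": 0, "jaw": -1}, {"dx": 0, "dy": 0, "dz": -0.015, "twist": 0, "jaw": -1}, {"dx": 0, "dy": 0, "dz": -0.008, "twist": 0, "jaw": -1}, {"dx": 0, "dy": 0, "dz": 0, "twist": 0, "jaw": -1}, {"dx": 0, "dy": 0, "dz": 0, "twist": 0, "jaw": -1}]}}

```text
t: 13.62
eef_pos: [0.5042, -0.0745, 0.3]
ee_rot: [-3.141, 0.0, -1.48]
force: [-0.1, -1.3, -2.2]
width: 0.0539
gripper_force: 20.0
```

Run:
```python
from h import *
arm.grab_frame("side")
for n in("tote_center","sample_center"):
    for r in arm.pinpoint("side",n)[:1]: print(n,round(r["score"],2),np.array(r["position"]))
go([0.4548,0.275,0.302],-1.476)
```

```text
tote_center 0.97 [ 0.2639 -0.2403  0.0177]
sample_center 0.82 [ 0.5051 -0.0769  0.2306]
t 13.77 pos [ 0.5038 -0.0746  0.2989] rot [ 3.1394  0.     -1.48  ] tool d [-0.3526  0.0171 -0.0031]
twist -0.003978990392461856
```

{"op": "move_arm", "data": {"increments": [{"dx": -0.01, "dy": 0.001, "dz": 0, "twist": -0.004, "jaw": -1}, {"dx": -0.02, "dy": 0.001, "dz": 0, "twist": 0, "jaw": -1}, {"dx": -0.03, "dy": 0.0015, "dz": 0, "twist": 0, "jaw": -1}, {"dx": -0.03, "dy": 0.0015, "dz": 0, "twist": 0, "jaw": -1}, {"dx": -0.03, "dy": 0.0015, "dz": 0, "twist": 0, "jaw": -1}, {"dx": -0.03, "dy": 0.0015, "dz": 0, "twist": 0, "jaw": -1}, {"dx": -0.03, "dy": 0.0015, "dz": 0, "twist": 0, "jaw": -1}, {"dx": -0.03, "dy": 0.0015, "dz": 0, "twist": 0, "jaw": -1}, {"dx": -0.03, "dy": 0.0015, "dz": 0, "twist": 0, "jaw": -1}, {"dx": -0.03, "dy": 0.0015, "dz": 0, "twist": 0, "jaw": -1}, {"dx": -0.03, "dy": 0.0015, "dz": 0, "twist": 0, "jaw": -1}, {"dx": -0.025, "dy": 0.001, "dz": 0, "twist": 0, "jaw": -1}]}}

```text
t: 14.77
eef_pos: [0.4562, 0.2495, 0.2995]
ee_rot: [3.141, -0.0, -1.475]
force: [0.3, 0.2, -1.1]
width: 0.054
gripper_force: 20.0
```

{"op": "move_arm", "data": {"increments": [{"dx": -0.015, "dy": 0, "dz": 0, "twist": 0, "jaw": -1}, {"dx": -0.008, "dy": 0, "dz": 0, "twist": 0, "jaw": -1}, {"dx": -0.004, "dy": 0, "dz": 0, "twist": 0, "jaw": -1}, {"dx": 0, "dy": 0, "dz": 0, "twist": 0, "jaw": -1}, {"dx": 0, "dy": 0, "dz": 0, "twist": 0, "jaw": -1}]}}

```text
t: 15.18
eef_pos: [0.4546, 0.2735, 0.3]
ee_rot: [3.141, -0.0, -1.476]
force: [-1.0, -0.7, -1.5]
width: 0.054
gripper_force: 20.0
```

Run:
```python
from h import *
cv2.imwrite("pics/s3.png",arm.grab_frame("side")); cv2.imwrite("pics/c3.png",arm.grab_frame("scene")); 
for c in("side","scene"):
  for n in("sample_center","window"):
    for r in arm.pinpoint(c,n)[:1]: print(c,n,round(r["score"],2),np.array(r["position"]))
go([0.4548,0.275,0.1826],-1.476)
```

```text
side sample_center 0.62 [0.4587 0.2745 0.2295]
side window 0.89 [0.4542 0.2809 0.0592]
scene sample_center 0.64 [0.4539 0.2717 0.2307]
scene window 0.68 [0.4546 0.2768 0.0608]
t 15.48 pos [0.4548 0.2736 0.3003] rot [-3.1414  0.0002 -1.4767] tool d [-0.0013 -0.0001  0.1177]
twist -0.0006702829236502339
```

View pics/s3.png

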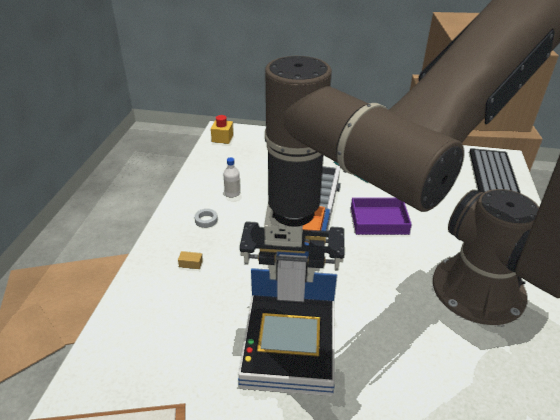

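The sample hangs upright at about (290,280), above and behind the glass at (290,335) in this oblique view, and it's past the shield. I'll descend in two stages.

{"op": "move_arm", "data": {"increments": [{"dx": -0.002, "dy": 0, "dz": 0.005, "twist": 0, "jaw": -1}, {"dx": 0, "dy": 0, "dz": 0.01, "twist": 0, "jaw": -1}, {"dx": 0, "dy": 0, "dz": 0.015, "twist": 0, "jaw": -1}, {"dx": 0, "dy": 0, "dz": 0.015, "twist": 0, "jaw": -1}, {"dx": 0, "dy": 0, "dz": 0.015, "twist": 0, "jaw": -1}, {"dx": 0, "dy": 0, "dz": 0.015, "twist": 0, "jaw": -1}, {"dx": 0, "dy": 0, "dz": 0.01, "twist": 0, "jaw": -1}, {"dx": 0, "dy": 0, "dz": 0.005, "twist": 0, "jaw": -1}, {"dx": 0, "dy": 0, "dz": 0, "twist": 0, "jaw": -1}, {"dx": 0, "dy": 0, "dz": 0, "twist": 0, "jaw": -1}]}}

```text
t: 16.32
eef_pos: [0.4546, 0.2764, 0.2102]
ee_rot: [-3.142, -0.0, -1.476]
force: [0.3, -0.5, -1.1]
width: 0.0536
gripper_force: 20.0
```

Run:
```python
from h import *
a=arm.grab_frame("side")[200:390,220:360]; b=arm.grab_frame("scene")[200:390,310:450]
cv2.imwrite("pics/s4.png",cv2.resize(np.hstack([a,b]),None,fx=2.8,fy=2.8,interpolation=2))
for c in("side","scene"):
    for r in arm.pinpoint(c,"sample_center")[:1]: print(c,round(r["score"],2),np.array(r["position"]))
go([0.4546,0.2755,0.1826],-1.476)
```

```text
side 0.66 [0.4545 0.282  0.0601]
scene 0.64 [0.4539 0.2732 0.1418]
t 16.52 pos [0.4547 0.2766 0.211 ] rot [-3.1405  0.001  -1.4757] tool d [0.001  0.0002 0.0284]
twist 0.00028255392828224757
```

View pics/s4.png

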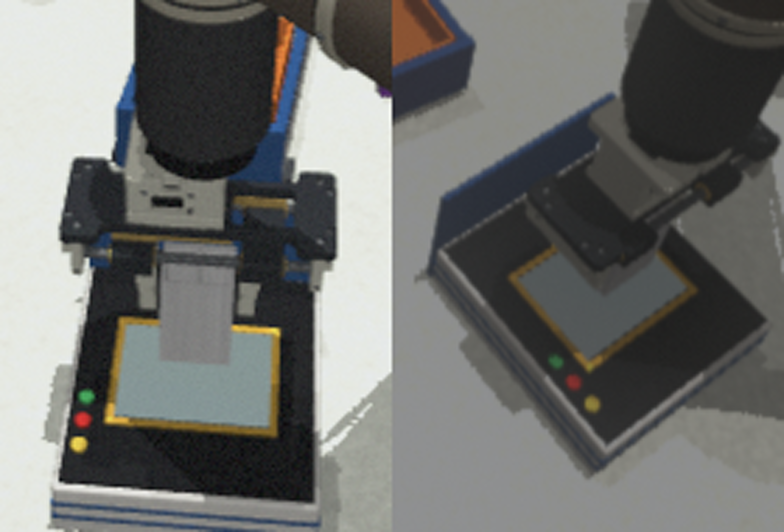

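{"op": "move_arm", "data": {"increments": [{"dx": 0, "dy": 0, "dz": 0.004, "twist": 0, "jaw": -1}, {"dx": 0, "dy": 0, "dz": 0.007, "twist": 0, "jaw": -1}, {"dx": 0, "dy": 0, "dz": 0.007, "twist": 0, "jaw": -1}, {"dx": 0, "dy": 0, "dz": 0.005, "twist": 0, "jaw": -1}, {"dx": 0, "dy": 0, "dz": 0.003, "twist": 0, "jaw": -1}, {"dx": 0, "dy": 0, "dz": 0, "twist": 0, "jaw": -1}, {"dx": 0, "dy": 0, "dz": 0, "twist": 0, "jaw": -1}, {"dx": 0, "dy": 0, "dz": 0, "twist": 0, "jaw": -1}]}}

```text
t: 17.18
eef_pos: [0.4546, 0.2764, 0.1843]
ee_rot: [-3.141, 0.0, -1.476]
force: [-0.9, -0.2, -1.4]
width: 0.0538
gripper_force: 20.0
```

Run:
```python
from h import *
im=arm.grab_frame("side"); cv2.imwrite("pics/s5.png",cv2.resize(im[60:390,180:420],None,fx=1.8,fy=1.8,interpolation=2))
arm.grab_frame("scene")
for c in("side","scene"):
  for n in("sample_center","tote_center"):
    for r in arm.pinpoint(c,n)[:3]: print(c,n,round(r["score"],2),np.array(r["position"]))
go([0.4546,0.2755,0.1826],-1.476)
h=cv2.cvtColor(im,cv2.COLOR_BGR2HSV); m=cv2.inRange(h,(20,120,90),(34,255,255)); m[:300]=0
v,u=np.nonzero(m); P=plane("side",np.c_[u,v],0.06); print(cv2.minAreaRect((P[:,:2]*1000).astype(np.float32)))
```

```text
side sample_center 0.85 [0.455  0.2743 0.1135]
side tote_center 0.61 [ 0.3257 -0.528   0.0194]
scene sample_center 0.48 [0.454  0.2763 0.1159]
scene tote_center 0.88 [ 0.3229 -0.5287  0.0171]
scene tote_center 0.71 [ 0.4923 -0.0814  0.0735]
scene tote_center 0.62 [ 0.2609 -0.237   0.0205]
t 17.48 pos [0.4545 0.2763 0.1844] rot [-3.1413  0.0003 -1.4758] tool d [ 0.0008 -0.      0.0018]
twist 0.00017728203668632148
((465.2841491699219, 287.17913818359375), (156.18862915039062, 132.5154266357422), 5.7697248458862305)
```

View pics/s5.png

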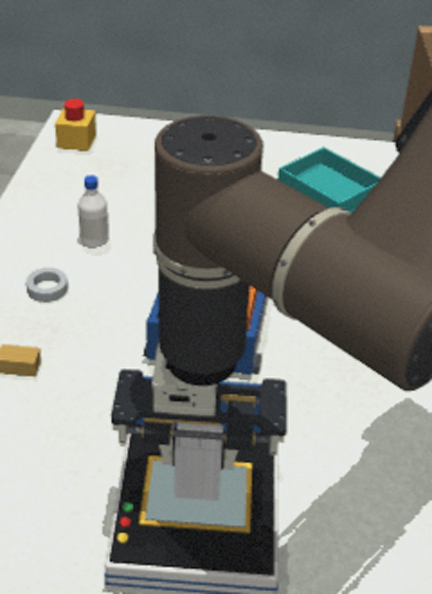

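The sample is upright over the glass with its foot about 11 mm above it. The tote is in the bay and the bystanders haven't moved, so I'm handing in.

```bash
python3 -c "
from station import arm
print(arm.job_done())"
```

```text
the job is handed in; nothing more can be done
None
```

The job is handed in, though no verdict came back: the tote is home in the bay, and the gripper holds the sample upright and square about 11 mm above the middle of the glass, by my measurements.

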